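# Sweep brass tenon rings through the gate of a sorting board

### The job

Two brass rings and one black ring lie loose on the white deck of the sorting board. With the fingertips, sweep the two brass rings along the deck and through the narrow gate, one at a time, so that each drops into the slot behind it. Only push them lightly, never pinch or lift a ring; leave the black ring lying where it is, and leave the things around the board alone.

Things in the scene. Friction and masses are not known exactly. Their poses are not given: they have to be found in the camera images.
- tray: Sorting board, fixed, 254 (x) by 250 (y) mm. Origin on the desk surface; x points level from the deck through the gate to the slot (roughly away from the robot), y left, z up. In its frame, mm: white deck at z = 40, from x = -125 to the gate, y = -119 to 119; wooden rims above the deck: 10 high at the near end, 14 at the sides.
- gate (a point): Middle of the gate at deck height. The gate: opening 48 mm wide (board y = -24 to 24) in an aluminium wall, x = 49 to 55, 14 high above the deck, open above. Two aluminium fences, 14 high, funnel to it from (8, +-74) to (50, +-24). The deck drops off sharply at x = 55, flush with the gate's far side. Axes as the board's.
- slot (a point): Middle of the slot's floor, axes as the board's. Open-topped slot behind the gate, board x = 55 to 117, y = -60 to 60 mm, floor at z = 4, end wall up to z = 54. A ring pushed until its centre is past the drop at x = 55 tips in by itself; one may lie on or lean on another.
- brass_ring_a_center (a point): Centre of one of the two like brass rings, 9 mm high, 34 mm outer and 25 mm inner diameter, about 30 g, lying flat on the deck.
- brass_ring_b_center (a point): Centre of the other brass ring, 9 mm high, 34 mm outer and 25 mm inner diameter, about 30 g, lying flat on the deck.
- black_ring_center (a point): Centre of the black plastic ring, 9 mm high, 34 mm outer and 25 mm inner diameter, about 30 g, lying flat on the deck. It stays where it is. The three rings lie in any order: one left, one in the middle and somewhat nearer the robot, one right, about 65 mm apart.
- cork_block: Worn wooden sanding block, 24x98x17 mm, lying to the left of the board; origin at its underside. Bystander.
- wax_block: Orange-brown block, 30x56x22 mm, to the right of the board; origin at its underside. Bystander.
- flux_brush: Stubby brush with a wooden handle, 21x94x21 mm, to the right of the board; origin at its underside. Bystander.
- glue_bottle: Small white glue bottle with a red spout, 45 mm across, 104 mm tall, standing at the far left; origin at its underside. Bystander.

How it is judged:
By the outcome, as a careful person would: the job done as asked, in the order asked, and still so for the second after the job is handed in, with the robot touching nothing.
It also fails if it takes over 58 s, if anything falls off the work surface, if the arm or the gripper's body presses on something with over 40 N, if the wrist force passes 120 N, or if a joint passes its speed limit or range.

### The arm

A 7-joint arm with a two-finger parallel gripper is mounted at the origin on a cart in front of the work surface, level with it; the furniture and walls round the work are solid. World frame = base frame: x ahead of the robot, y to its left, z up, the work surface at z = 0. Lengths are in m, angles in rad, forces in N, time in s.
With the tool pointing down it reaches from about 0.35 to 0.9 m from the base axis. Payload 8.1 kg.
Tool frame: the origin (TCP) lies on the centre line of the jaws, within the pads' length; the fingertips stand 8 mm ahead of it and the grasp point (between the pads) lies 11 mm behind it; z points along the fingers, y is the line along which they close (so a half turn about z gives the same grasp; the last joint's range is limited). The gripper opens to 85 mm and grips with 20 to 120 N. Pads are 22 mm wide; open, the fingers measure 114 mm over their backs; the gripper's body (76 mm by 85 mm) begins 54 mm behind the grasp point. The pads swing forward as they close: fully open they stand 13 mm farther back than shut.
Start: joints at [1.192, 0.434, 0.025, 1.573, -0.012, 1.134, -0.075], TCP at [0.17, -0.601, 0.239] pointing down, gripper open.
Joint ranges: [-2.62, 2.62], [-0.44, 2.09], [-1.27, 1.32], [0.08, 2.57], [-1.32, 4.46], [0.12, 2], [-2.74, 2.74]. Speed limits (rad/s): [2.22, 2.22, 3.01, 3.01, 3.14, 3.14, 3.14].

### API

Orientations are given as a rotation vector (axis times angle).
In Python, from bench import manip, planner, sense, capture, calibration, order gives the robot as it stands. The module is installed in compiled form; this text tells all that it offers. Calls block until the motion is done:
- manip.goto(position, orientation): joint-space move of the TCP to a pose.
- manip.servo_line(position, orientation=None, vel=0.15): straight line of the TCP; orientation=None keeps the orientation; vel is the mean speed in m/s.
- manip.move_joints(angles): joint-space move.
- manip.gripper_open() and manip.close_gripper(): open the fingers fully, or close them until they stop; the grip force is fixed at half the most.
- manip.hold(seconds).
- planner.ik(position, orientation): joint angles nearest the present ones, or None.
- sense(): the state.
- capture(name): name is "scene" or "top" or "wrist"; returns the picture (400x640x3 uint8, red, green, blue); there is no depth.
- calibration(name): a dict with "mtx" (3x3 intrinsics, pixels), "R" (3x3) and "t" (3): a world point X has camera coordinates R X + t. Camera axes: x right, y down, z forward; pixel columns grow to the right and rows downward; lengths in m; the calibration is good to about 2 mm. A picture is of the moment at which its call begins: read the wrist's pose just before it. calibration takes no time and is no camera call; for the wrist camera it gives the pose at the moment of the call.
A pose or a line that the arm cannot do raises manip.MotionError and nothing moves.
- order.sign_off(): hands the job in; it is judged then, once.
The state is a dict: "t": time; "qpos": joint angles; "joint_velocities": joint speeds; "effort": joint torques, N m; "position": TCP position; "orientation": TCP orientation; "ft_force": force on the tool from outside, world axes, zero at the start; "ft_torque": the same for the moment, N m; "opening": finger opening in m; "gripper_force": force on a finger pad.
Only numpy, scipy, OpenCV 4.12 (cv2) and the standard library are available. Lean on these libraries where they do the work, as an engineer would, in place of code of your own. Each camera call takes 0.05 s, during which the arm holds its last target. There are 200 camera calls.

## Working session

There is one attempt and no reset: what is moved stays moved. The work goes in short steps, each a Python script; the robot and the scene stay as the last script left them, time stands still between calls to the robot, and variables do not carry over. Pictures are saved under pics/ and viewed, at most 10 in all, crops included, and the job is handed in when it is done.

```bash
mkdir -p pics; python3 - <<'E'
from bench import capture,calibration,sense
import cv2
for n in("top","scene"):
    cv2.imwrite(f"pics/{n}0.png",capture(n)[:,:,::-1])
    c=calibration(n); print(n,c["mtx"].round(1).tolist(),(-c["R"].T@c["t"]).round(3),c["R"].round(3).tolist())
s=sense();print(s["t"],s["orientation"],s["opening"])
E
```

```text
top [[364.4, 0.0, 318.4], [0.0, 364.4, 197.5], [0.0, 0.0, 1.0]] [0.431 0.072 0.892] [[-0.018, -0.999, 0.034], [-0.982, 0.011, -0.188], [0.188, -0.037, -0.982]]
scene [[432.5, 0.0, 316.0], [0.0, 432.5, 197.7], [0.0, 0.0, 1.0]] [ 0.291 -0.619  0.594] [[0.9, -0.435, -0.001], [-0.264, -0.544, -0.796], [0.347, 0.717, -0.605]]
0.1 [-3.11043632e+00 -4.31492138e-01  5.16439116e-04] 0.0855382344210054
```

View pics/top0.png

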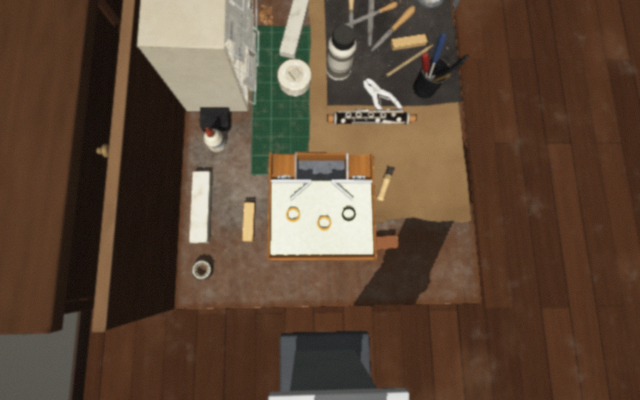

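View pics/scene0.png

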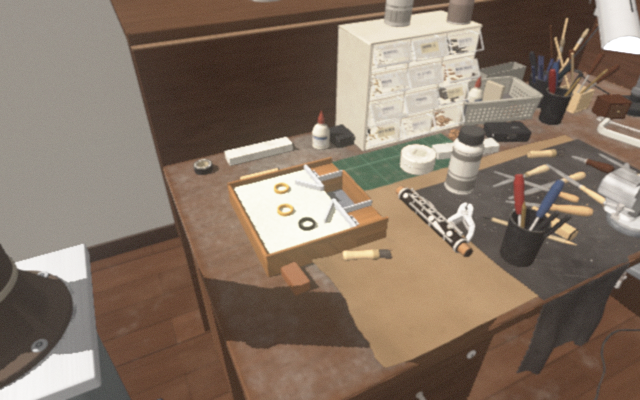

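The top view shows brass rings at left (293,213) and in the middle (324,222), with the black one at right (349,213). The board spans about 270–374 in columns and the gate is near (321,182). I'll enlarge this area.

```bash
cat > h.py <<'E'
import numpy as np
from bench import calibration
def px2w(n,u,v,z,c=None):
    c=c or calibration(n); d=c["R"].T@np.linalg.inv(c["mtx"])@[u,v,1]; o=-c["R"].T@c["t"]
    return o+d*(z-o[2])/d[2]
E
python3 - <<'E'
import cv2
i=cv2.imread("pics/top0.png")[145:265,260:385]
cv2.imwrite("pics/topc.png",cv2.resize(i,None,fx=5,fy=5,interpolation=cv2.INTER_CUBIC)[:600])
E
```

```text
(no output)
```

View pics/topc.png

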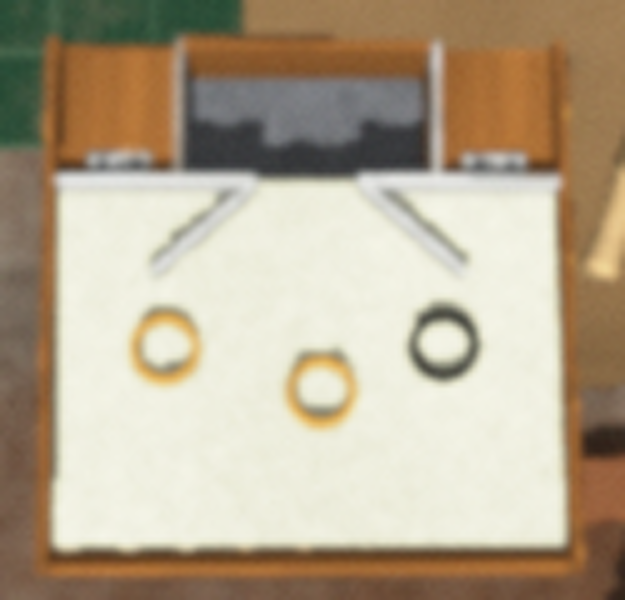

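The crop shows the brass rings at about (166,347) and (321,389), and the black one at (444,341). The fence tips are at (155,267) and (464,267), the gate's inner ends at (256,177) and (358,177), and the near rim's outer corners at (40,572) and (582,572).

```bash
cat >> h.py <<'E'
def fit(P,Q): # board xy -> world xy, rigid
    P,Q=np.array(P,float),np.array(Q,float); p,q=P.mean(0),Q.mean(0)
    H=(P-p).T@(Q-q); a=np.arctan2(H[0,1]-H[1,0],H[0,0]+H[1,1])
    R=np.array([[np.cos(a),-np.sin(a)],[np.sin(a),np.cos(a)]]); return R,q-R@p,a
E
python3 - <<'E'
from h import *
from bench import planner,manip
f=lambda x,y,z:px2w("top",(x+.5)/5-.5+260,(y+.5)/5-.5+145,z)[:2]
P=[(8,74),(8,-74),(50,25),(50,-25),(-125,119),(-125,-119)]
X=[(155,267,.054),(464,267,.054),(256,177,.054),(358,177,.054),(54,549,.043),(570,549,.043)]
Q=[f(*x) for x in X]
R,t,a=fit(np.array(P)/1000,Q);print("board",t,a,"res mm",((np.array(P)/1000@R.T+t-Q)*1000).round(1).tolist())
for n,x,y in(("L",166,347),("M",321,389),("K",444,341)):
    w=f(x,y,.0445);print(n,w,(R.T@(w-t)*1000).round(1))
np.savez("board.npz",R=R,t=t,a=a)
for z in (.06,.25):
  for x,y in((-90,0),(40,0),(-30,70)):
    w=R@np.array([x,y])/1000+t
    for yaw in(0,np.pi/2):
        from scipy.spatial.transform import Rotation as Ro
        o=(Ro.from_euler('z',a+yaw)*Ro.from_euler('x',np.pi)).as_rotvec()
        q=planner.ik([*w,z],o);print(z,x,y,yaw,None if q is None else np.round(q,2))
E
```

```text
board [0.58366716 0.03307287] -0.008902818600294966 res mm [[1.2, 1.6], [1.5, -1.5], [0.0, 0.1], [0.0, -1.7], [-2.3, 0.7], [-0.4, 0.7]]
L [0.55472578 0.10072733] [-29.5  67.4]
M [0.5339458  0.02843318] [-49.7  -5.1]
K [ 0.55587943 -0.03007896] [-27.2 -63.4]
0.06 -90 0 0 [ 0.13  0.5  -0.4   2.05  0.32  0.65 -2.06]
0.06 -90 0 1.5707963267948966 [ 0.25  0.53 -0.58  2.04  0.45  0.69 -0.62]
0.06 40 0 0 [ 0.06  0.64 -0.29  1.73  0.24  0.8  -1.93]
0.06 40 0 1.5707963267948966 [ 0.23  0.7  -0.56  1.72  0.46  0.87 -0.54]
0.06 -30 70 0 [ 0.01  0.58 -0.4   1.88  0.33  0.74 -2.16]
0.06 -30 70 1.5707963267948966 [ 0.17  0.64 -0.64  1.87  0.52  0.81 -0.76]
0.25 -90 0 0 [ 0.34  0.28 -0.64  1.83  0.19  1.09 -1.95]
0.25 -90 0 1.5707963267948966 [ 0.41  0.3  -0.74  1.82  0.23  1.1  -0.41]
0.25 40 0 0 [ 0.17  0.47 -0.47  1.53  0.22  1.19 -1.91]
0.25 40 0 1.5707963267948966 [ 0.35  0.54 -0.76  1.51  0.38  1.24 -0.47]
0.25 -30 70 0 [ 0.26  0.43 -0.74  1.66  0.31  1.17 -2.15]
0.25 -30 70 1.5707963267948966 [ 0.29  0.44 -0.8   1.66  0.34  1.18 -0.6 ]
```

```bash
cat >> h.py <<'E'
from bench import manip,sense,capture,planner
from scipy.spatial.transform import Rotation as Ro
import cv2,os
if os.path.exists("board.npz"):
    B=np.load("board.npz"); BR,Bt,Ba=B["R"],B["t"],float(B["a"])
def W(x,y,z): return np.array([*(BR@np.array([x,y])/1000+Bt),z/1000])   # board mm -> world
def toB(w): return BR.T@(np.array(w)[:2]-Bt)*1000
def ori(yaw=0): return (Ro.from_euler('z',Ba+yaw)*Ro.from_euler('x',np.pi)).as_rotvec()
ZP=51.5; ZU=80
def save(n,f):
    c=calibration(n); i=capture(n); cv2.imwrite(f"pics/{f}.png",i[:,:,::-1]); np.savez(f"pics/{f}.npz",**c); return i,c
E
python3 - <<'E'
from h import *
manip.close_gripper()
manip.goto(W(-95,-5,200),ori())
i,c=save("wrist","w1"); print((-c["R"].T@c["t"]).round(3),c["R"].round(2).tolist(),c["mtx"][0,0])
s=sense();print(s["t"],s["position"],s["opening"],toB(s["position"]))
E
```

```text
[0.567 0.029 0.334] [[-0.01, -1.0, 0.0], [-0.95, 0.01, 0.31], [-0.31, 0.0, -0.95]] 302.04022478062575
3.425 [0.48880367 0.02805742 0.19994585] 1.0114289976117132e-05 [-94.8150807  -5.8597902]
```

View pics/w1.png

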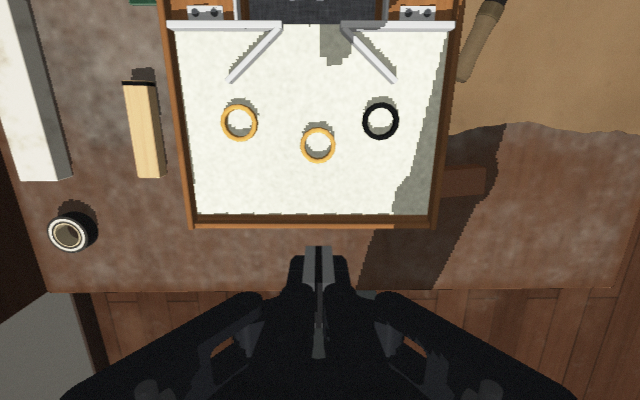

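The wrist camera sees the fingertips and everything ahead of them. Brass rings are at (239,122) and (318,145), black at (380,121), the fence tips at (230,80) and (395,80), and the gate ends at (281,25) and (343,25). I'll use it for visual servoing and write the ring detector now.

```bash
cat >> h.py <<'E'
def rings(i,c,xr=(-122,47)):
    """brass and black ring centres in board mm, by warping to a 2 px/mm deck map at ring-top height"""
    b=np.array([[-120,-110],[-120,110],[50,110],[50,-110]],float)
    w=np.array([W(x,y,48) for x,y in b]); p=(c["R"]@w.T).T+c["t"]; p=(c["mtx"]@p.T).T; p=p[:,:2]/p[:,2:]
    H=cv2.getPerspectiveTransform(p.astype(np.float32),((b+[125,119])*2).astype(np.float32)) # u=x, v=y
    m=cv2.warpPerspective(i,H,(2*190,2*238)); h=cv2.cvtColor(m,cv2.COLOR_RGB2HSV)
    out={}
    for n,k in(("brass",(h[...,0]>8)&(h[...,0]<32)&(h[...,1]>110)&(h[...,2]>90)),):
        k=k.astype(np.uint8); k=cv2.morphologyEx(k,cv2.MORPH_CLOSE,np.ones((5,5)))
        N,_,st,_=cv2.connectedComponentsWithStats(k); L=[]
        for j in range(1,N):
            x,y,ww,hh,a=st[j]
            if 25<ww<95 and 25<hh<95 and a>250:
                L.append(((x+ww/2)/2-125,(y+hh/2)/2-119,ww/2,hh/2))
        out[n]=np.round(L,1).tolist()
    return out,m
E
python3 - <<'E'
from h import *
i=cv2.imread("pics/w1.png")[:,:,::-1]; c=dict(np.load("pics/w1.npz"))
r,m=rings(i,c);print(r)
P=[(8,74),(8,-74),(50,25),(50,-25),(-125,119),(-125,-119)]
X=[(230,80,54),(395,80,54),(281,25,54),(343,25,54),(197,214,42),(432,214,42)]
Q=[px2w("",u,v,z/1000,c)[:2] for u,v,z in X]
R,t,a=fit(np.array(P)/1000,Q);print(t,a,((np.array(P)/1000@R.T+t-Q)*1000).round(1).tolist())
print("tip",toB(px2w("",318,250,.192,c)),"K",toB(px2w("",380,121,.0445,c)))
E
```

```text
{'brass': [[-51.8, -3.2, 33.5, 32.5], [-31.5, 68.8, 33.0, 33.5]]}
[0.58177937 0.03325999] -0.006445968936347927 [[1.6, 2.6], [2.1, -3.1], [1.9, -0.7], [2.1, 0.1], [-4.4, -1.4], [-3.3, 2.5]]
tip [-88.39588093  -3.99320379] K [-30.46604749 -61.79825122]
```

```bash
cat >> h.py <<'E'
def look(near):
    c=calibration("wrist"); i=capture("wrist"); r,m=rings(i,c); L=[q for q in r["brass"] if np.hypot(q[0]-near[0],q[1]-near[1])<25]
    return (L[0] if L else None),i
def pos(): return toB(sense()["position"])
def line(x,y,z=ZP,yaw=0,vel=.15): manip.servo_line(W(x,y,z),ori(yaw),vel=vel)
def push(near,xend,step=9):
    """push +x in short steps, re-centring behind the ring after each look"""
    while True:
        p=pos(); r,i=look(near); s=sense()
        print("t %.1f tcp %s ring %s F %s"%(s["t"],p.round(1),r,np.round(s["ft_force"],1)))
        if r is None: return i
        near=r[:2]; y=p[1]
        if abs(r[1]-p[1])>2: line(p[0]-4,p[1]); line(p[0]-4,r[1]); y=r[1]
        if p[0]>=xend: return i
        line(min(p[0]+step,xend),y,vel=.08)
E
python3 - <<'E'
from h import *
line(-92,-3.2,ZU,vel=.3); line(-92,-3.2,vel=.15)
i=push((-51.8,-3.2),-55)
cv2.imwrite("pics/w2.png",i[:,:,::-1])
E
```

```text
t 4.4 tcp [-91.3  -3.2] ring [-51.2, -3.2, 34.5, 33.5] F [ 0.3  0.4 -0.6]
t 4.7 tcp [-81.3  -3.1] ring [-51.0, -3.2, 34.0, 33.5] F [ 0.2 -0.2 -0.8]
t 5.0 tcp [-72.  -3.] ring [-42.2, -4.0, 33.5, 33.0] F [-0.6  0.2  0.1]
t 5.3 tcp [-62.8  -3. ] ring [-33.0, -5.0, 35.0, 33.0] F [-0.4 -0.1 -0.1]
t 6.2 tcp [-54.6  -4.9] ring [-24.8, -6.5, 34.5, 33.0] F [0.1 0.8 0.1]
```

View pics/w2.png

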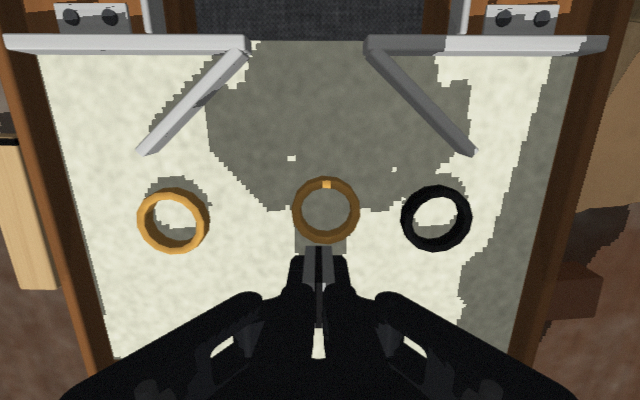

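The ring sits squarely ahead of the fingertips at (326,210), slightly right of the gate's centre (306,45). The black ring (436,218) and left ring (172,220) haven't moved. I'll re-aim each step at the gate.

```bash
cat >> h.py <<'E'
def drive(near,goal,step=9,n=15,back=4,stop=None,xmax=36):
    """each step: look, back off, line up behind the ring on the way to goal, push a step"""
    goal=np.array(goal,float); last=None
    for k in range(n):
        p=pos(); r,i=look(near); s=sense()
        print("t %.1f tcp %s ring %s F %s"%(s["t"],p.round(1),r,np.round(s["ft_force"],1)))
        if r is None: return i
        c=near=np.array(r[:2])
        if np.linalg.norm(goal-c)<5 or p[0]>=xmax: return i
        d=goal-c; L=np.linalg.norm(d); d/=L; yaw=np.arctan2(d[1],d[0])
        q=p-d*back; line(*q,vel=.2)
        b=c-d*(30+back); line(*b,yaw=yaw,vel=.15)
        e=c-d*(30-min(step,L)); line(min(e[0],xmax),e[1],yaw=yaw,vel=.1)
    return i
E
python3 - <<'E'
from h import *
i=drive((-24.8,-6.5),(62,0.5),step=12)
cv2.imwrite("pics/w3.png",i[:,:,::-1])
E
```

```text
t 6.2 tcp [-55.1  -4.9] ring [-25.0, -6.5, 34.0, 33.0] F [0.3 0.1 0.2]
t 7.1 tcp [-42.7  -7.6] ring [-12.2, -3.8, 34.5, 33.5] F [-1.1  0.2 -0.6]
t 7.9 tcp [-30.   -4.9] ring [0.8, -4.0, 34.5, 33.0] F [-0.7 -0.5 -0. ]
t 8.8 tcp [-17.   -5.2] ring [13.5, -2.2, 34.0, 33.5] F [0.1 0.5 0.5]
t 9.7 tcp [-4.3 -3.2] ring [26.2, -2.5, 34.5, 33.0] F [-1.2 -0.1 -0.9]
t 10.5 tcp [ 8.4 -3.8] ring [38.8, -0.2, 34.5, 33.5] F [ 0.1 -0.1  0.4]
t 11.4 tcp [21.  -0.8] ring [49.5, -1.5, 31.0, 33.0] F [-0.7  0.8  0.4]
t 12.3 tcp [31.9 -3.8] ring None F [-0.3  0.   0. ]
```

View pics/w3.png

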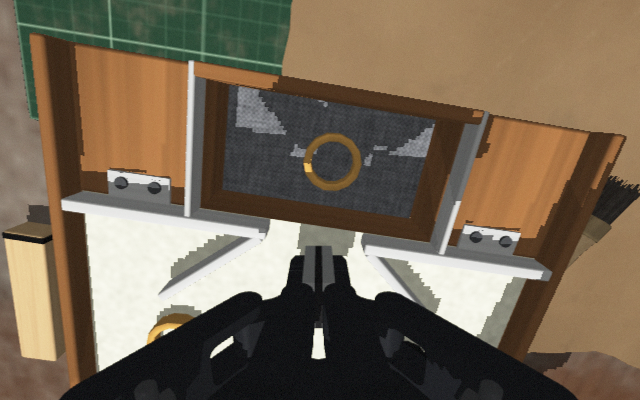

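The ring dropped flat into the slot, at (331,160) in the image. For the left ring, pushing with the same face would exceed joint 7's range, so I'll check the options.

```bash
python3 - <<'E'
from h import *
p=pos(); line(p[0]-6,p[1]); line(p[0]-6,p[1],110,vel=.2); line(-95,45,110,vel=.35)
r,i=look((-30,68));print(r,sense()["t"])
for y in(-60,-45,-35,-25,30,45,60):
  q=[planner.ik(W(a,b,ZP),ori(np.radians(y))) for a,b in((-57,94),(-15,30))]
  print(y,[None if k is None else k.round(2) for k in q])
E
```

```text
[-31.5, 69.5, 33.0, 33.0] 13.6167
-60 [array([-0.62,  0.56,  0.39,  1.99, -0.34,  0.66, -2.63]), array([-0.35,  0.58,  0.21,  1.9 , -0.18,  0.68, -2.66])]
-45 [array([-0.35,  0.53,  0.03,  1.97, -0.02,  0.64, -2.68]), array([-0.09,  0.58, -0.16,  1.88,  0.14,  0.69, -2.69])]
-35 [array([-0.22,  0.54, -0.16,  1.95,  0.13,  0.65, -2.65]), array([ 0.04,  0.6 , -0.34,  1.87,  0.29,  0.72, -2.66])]
-25 [array([-0.05,  0.57, -0.39,  1.94,  0.33,  0.69, -2.66]), array([ 0.06,  0.6 , -0.38,  1.87,  0.32,  0.73, -2.51])]
30 [array([ 0.1 ,  0.62, -0.61,  1.93,  0.51,  0.75, -1.86]), array([ 0.21,  0.65, -0.6 ,  1.85,  0.5 ,  0.79, -1.71])]
45 [array([ 0.14,  0.63, -0.67,  1.92,  0.55,  0.77, -1.64]), array([ 0.25,  0.67, -0.66,  1.85,  0.55,  0.81, -1.49])]
60 [array([ 0.18,  0.65, -0.73,  1.92,  0.6 ,  0.8 , -1.42]), array([ 0.29,  0.69, -0.72,  1.85,  0.6 ,  0.84, -1.27])]
```

```bash
python3 - <<'E'
from h import *
c=np.array([-31.5,69.5]); g=np.array([8,14.]); d=(g-c)/np.linalg.norm(g-c); yaw=np.arctan2(d[1],d[0])
b=c-d*36; print(b)
manip.goto(W(*b,110),ori(yaw)); line(*b,yaw=yaw,vel=.12); print(sense()["ft_force"].round(1),sense()["t"])
_l=line
import h
h.line=lambda x,y,z=ZP,yaw=yaw,vel=.15:_l(x,y,z,yaw,vel)   # keep yaw on back-off
i=drive(c,g,step=12,n=9)
cv2.imwrite("pics/w4.png",i[:,:,::-1])
E
```

```text
[-52.37455413  98.83006972]
[ 0.5  0.5 -0.3] 15.275
t 15.3 tcp [-52.1  98.4] ring [-31.0, 69.5, 33.0, 34.0] F [ 0.7 -0.1 -0.1]
t 16.2 tcp [-41.   83.4] ring [-25.0, 58.8, 33.0, 34.5] F [-0.2  0.3  0.3]
t 17.0 tcp [-35.2  72.4] ring [-19.2, 48.2, 33.5, 34.5] F [ 0.4  0.4 -1. ]
t 17.9 tcp [-29.9  61.5] ring [-13.0, 38.2, 34.0, 34.5] F [-0.4  0.9 -0.5]
t 18.8 tcp [-24.3  51. ] ring [-4.5, 30.2, 34.0, 34.5] F [-0.1 -0.4  0.1]
t 19.6 tcp [-15.1  43.5] ring [1.0, 20.0, 34.0, 34.0] F [-0.1 -0.1 -0.6]
t 20.6 tcp [-14.   32.9] ring [8.5, 14.5, 34.0, 34.0] F [-0.6 -0.1  0.7]
```

View pics/w4.png

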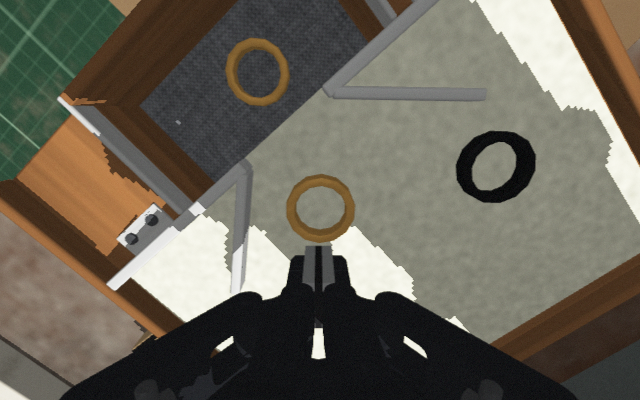

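The ring is at (321,208), ahead of the tips at the mouth of the gate. The first ring lies in the slot and the black ring hasn't moved. I'll back off, turn and push it through.

```bash
python3 - <<'E'
from h import *
p=pos(); y0=Ba; c=np.array([8.5,14.5])
d0=(c-p)/np.linalg.norm(c-p); yw=np.arctan2(d0[1],d0[0])
q=p-d0*14; line(*q,yaw=np.radians(-50))
g=np.array([62,0.5]); d=(g-c)/np.linalg.norm(g-c); yaw=np.arctan2(d[1],d[0]); b=c-d*42; line(*b,yaw=yaw)
i=drive(c,g,step=12)
print(toB(sense()["position"]))
p=pos(); line(p[0]-6,p[1]); line(p[0]-6,p[1],150,vel=.2); line(-20,0,220,vel=.3)
s=save("wrist","w5"); print(sense()["t"])
E
```

```text
t 21.7 tcp [-31.8  24.9] ring [8.5, 14.8, 34.0, 33.5] F [-0.2 -0.3  0.4]
t 22.9 tcp [-8.9 19.3] ring [20.0, 10.5, 35.0, 33.0] F [ 0.8 -1.3  0.1]
t 24.1 tcp [ 2.7 14.5] ring [31.5, 5.8, 35.0, 32.5] F [-0.2  0.3 -0.6]
t 25.1 tcp [14.   8.9] ring [43.8, 4.8, 35.5, 32.5] F [ 0.   0.5 -0.6]
t 26.2 tcp [26.5  8.5] ring None F [-1.1 -0.7 -0.2]
[25.96760222  8.7408842 ]
27.675
```

View pics/w5.png

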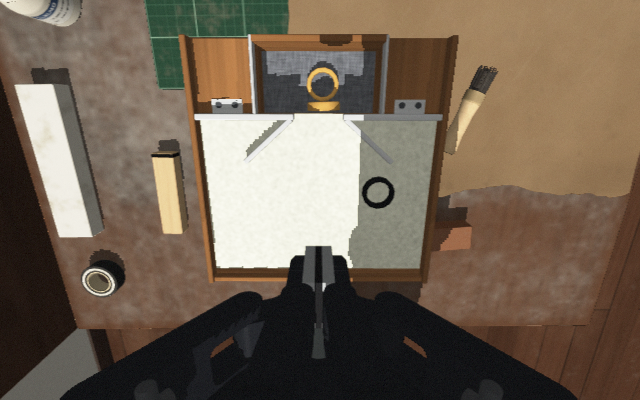

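One ring lies at (322,82) in the slot. The second shows edge-on at (323,106) by the drop. I'll check a crop to see whether it really dropped.

```bash
python3 - <<'E'
from h import *
line(25,0,200,vel=.3); i,c=save("wrist","w6")
s=capture("scene")
a=cv2.resize(i[:200,170:470],(780,520//1),interpolation=cv2.INTER_CUBIC)[:330]
b=cv2.resize(s[160:270,225:395],None,fx=2.4,fy=2.4,interpolation=cv2.INTER_CUBIC)
o=np.zeros((600,800,3),np.uint8);o[:330,:780]=a;o[335:335+b.shape[0],:b.shape[1]]=b[:265]
cv2.imwrite("pics/c6.png",o[:,:,::-1])
E
```

```text
(no output)
```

View pics/c6.png

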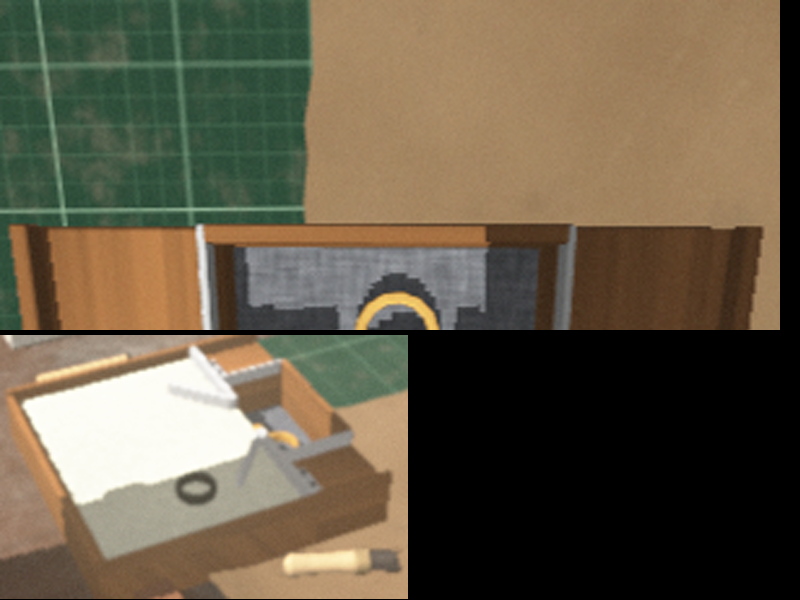

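```bash
python3 - <<'E'
import cv2
i=cv2.imread("pics/w6.png")
cv2.imwrite("pics/c7.png",cv2.resize(i[80:220,230:420],None,fx=4,fy=4,interpolation=cv2.INTER_CUBIC))
E
```

```text
(no output)
```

View pics/c7.png

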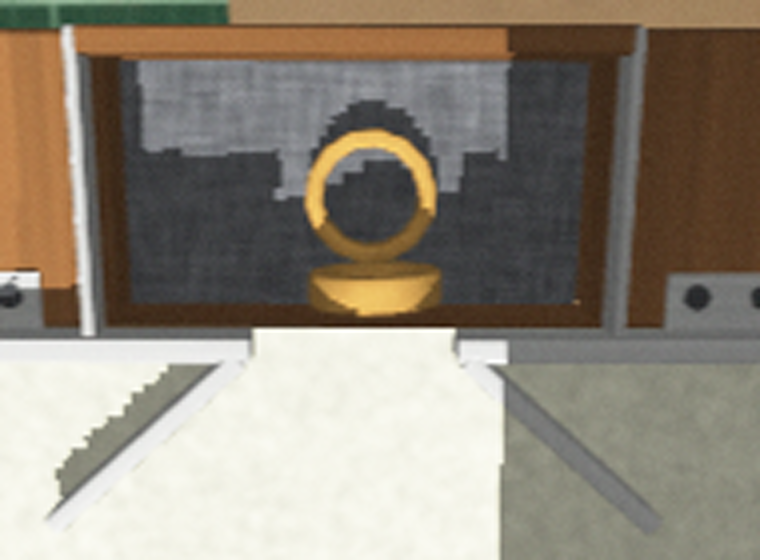

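The second ring has dropped below deck level. It stands in the slot in front of the other ring and leans on the drop face at (375,290), clear of the deck edge, which the task allows. I'm handing in.

```bash
python3 -c "
from bench import order,sense
print(sense()['t']);print(order.sign_off())"
```

```text
28.0917
the job is handed in; nothing more can be done
None
```

Both brass rings were swept through the gate into the slot, one lying flat and the other standing on edge against the drop; the black ring and the things around the board were left alone, and the job was handed in at 28 s.

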